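# Bring the green can to the landing of the packing turntable

### The job

On the food-pantry packing table, push with a finger on the spokes of the turntable to turn it, either way, until the green can stands squarely in front of the yellow landing. Only then push the orange peg of the status dial so that its pointer comes to rest in the middle of the green field, telling the packer that the can is ready. Do not touch, lift or tip the cans, and leave the things lying around where they are.

Things in the scene. Friction and masses are not known exactly. Their poses are not given: they have to be found in the camera images.
- turntable: Turntable with its turning handle on top: black hub (48 mm across, top 138 mm) and four level round steel spokes 16 mm thick, centre lines 125 mm above the table (117 to 133), each ending in a black ball (25 mm) centred 140 mm from the axis. Origin: on the upright axis at table height, z up; spokes along its +x, -x, +y, -y. Push a spoke sideways with a fingertip at 100 to 115 mm height, 80 to 130 mm out.
- stand: Fixed round foot of the turntable, under the disc. The disc is pale plywood with an aluminium rim, 270 mm across, rim top 38 mm high. It turns with the spokes either way, over two full turns, with light friction (2 to 4 N at a spoke end) and stays where left. The four cans stand on it 85 mm from the axis, each midway between two spokes seen from above, tops 90 mm above the table, 27 mm below the spokes.
- landing: The yellow landing, a small fixed shelf 60 x 80 mm and 28 mm high (with two black side guides to 40 mm) just outside the rim of the turntable. Origin: on the turntable's axis at table height; z up; its +x axis points from the axis to the middle of the shelf, which begins 142 mm out. A can is squarely in front of it when the can lies on this +x axis (85 mm out).
- can_green: A closed, flat-topped can, 68 mm across and 60 mm tall, green all over with thin steel bands at foot and waist; loose, standing on the turntable. Origin: centre of its underside (30 mm above the table), z up. This is the can to bring to the landing.
- can_red: A closed, flat-topped can, 68 mm across and 60 mm tall, red all over with thin steel bands at foot and waist; loose, standing on the turntable. Origin: centre of its underside (30 mm above the table), z up.
- can_blue: A closed, flat-topped can, 68 mm across and 60 mm tall, blue all over with thin steel bands at foot and waist; loose, standing on the turntable. Origin: centre of its underside (30 mm above the table), z up.
- can_white: A closed, flat-topped can, 68 mm across and 60 mm tall, white all over with thin steel bands at foot and waist; loose, standing on the turntable. Origin: centre of its underside (30 mm above the table), z up.
- dial: Status dial: a fixed grey disc 210 mm across lying on the table, 14 mm thick, with a red, a green and a white field painted on its top. Origin: centre of its underside, on the pointer's axis; z up. Angles from its +x axis, anticlockwise from above: red -0.3 to 0.75 rad, green 0.95 to 1.85 rad (middle 1.4), white 2.05 to 3.1 rad.
- pointer (a joint): Angle of the black pointer in rad, measured as the fields are: 0 along the dial's +x, growing anticlockwise from above; 1.4 is the middle of green. Starts in red; stops at -0.25 and 3.05; light friction (about 1 N at the peg), stays where left. A bar 12 mm wide reaching 88 mm from the axis, 22 to 30 mm above the table.
- peg_top (a point): Centre of the top of the orange peg that stands upright on the pointer, 70 mm from the pointer's axis; the peg is 16 mm across and runs from the bar (30 mm) up to 68 mm above the table. Push it sideways.
- tape: Bystander: brown cardboard ring (tape roll), 100 mm across, 48 mm tall, lying flat; origin at the centre of its underside.
- flat_can: Bystander: flat can with an orange label, 86 mm across, 36 mm tall; origin at the centre of its underside.
- jar: Bystander: amber jar with a red lid, 72 mm across, 80 mm tall; origin at the centre of its underside.
- bar_box: Bystander: flat white and blue carton 60 x 150 x 45 mm; origin at the centre of its underside, long side along its y.
Not all that is in view belongs to the job. What is meant by the can_white is not pink, and is the larger of those in its own colour. There is more than one size of the dial; the job needs the larger.

How it is judged:
On the way, in this order (a step that is already met when the one before it is completed fails the run):
1. a finger pushes on a spoke of the turntable (contact force between the fingers and turntable above 0.2 N).
2. the green can stands in front of the landing and the turntable is at rest (y of can_green in the frame of landing between -0.018 and 0.018 m and x of can_green in the frame of landing above 0.06 m and angular speed of turntable below 0.1 rad/s), for 0.3 s.
3. the pointer rests in the middle of the green field (value of joint pointer between 1.05 and 1.75 rad and velocity of joint pointer between -0.1 and 0.1 rad/s), for 0.3 s.
At the end, for the whole second after the job is handed in: The green can stands on the turntable in front of the yellow landing, its centre within 18 mm of the landing's centre line; the pointer is within 0.35 rad of the middle of the green field; turntable and pointer are at rest, and all four cans stand upright on the turntable (y of can_green in the frame of landing between -0.018 and 0.018 m and x of can_green in the frame of landing above 0.06 m and value of joint pointer between 1.05 and 1.75 rad and angular speed of turntable below 0.05 rad/s and velocity of joint pointer between -0.05 and 0.05 rad/s and angle between each of can_red, can_green, can_blue, can_white's own z axis and vertical below 0.1 rad and height (world z) of can_red between 0.024 and 0.036 m and horizontal distance between each of can_red, can_green, can_blue, can_white and turntable below 0.105 m and height (world z) of can_green between 0.024 and 0.036 m and height (world z) of can_blue between 0.024 and 0.036 m and height (world z) of can_white between 0.024 and 0.036 m); the robot touches nothing.
It fails at once if a finger pushes the disc or its rim instead of a spoke (contact force between the fingers and turntable above 0.5 N and height (world z) of the grasp point below 0.075 m).
It fails at once if a can is pushed or held by the gripper or arm (over 1 N) (contact force between any of the fingers, the arm and can_red above 1 N or contact force between any of the fingers, the arm and can_green above 1 N or contact force between any of the fingers, the arm and can_blue above 1 N or contact force between any of the fingers, the arm and can_white above 1 N).
It fails at once if a can is lifted or tipped (height (world z) of any of can_red, can_green, can_blue, can_white above 0.045 m or angle between any of can_red, can_green, can_blue, can_white's own z axis and vertical above 0.3 rad).
It fails at once if the pointer is moved out of the red field before the green can is at the landing (value of joint pointer above 0.9 rad and (y of can_green in the frame of landing above 0.022 m or y of can_green in the frame of landing below -0.022 m or x of can_green in the frame of landing below 0.05 m)).
It fails at once if one of the things lying around is moved more than 20 mm (distance of any of tape, flat_can, jar, bar_box from where it was at the start of the episode above 0.02 m).
It also fails if it takes over 72 s, if anything falls off the work surface, if the arm or the gripper's body presses on something with over 40 N, if the wrist force passes 120 N, or if a joint passes its speed limit or range.

### The arm

A 6-joint arm with a two-finger parallel gripper is mounted at the origin on the work surface. World frame = base frame: x ahead of the robot, y to its left, z up, the work surface at z = 0. Lengths are in m, angles in rad, forces in N, time in s.
With the tool pointing down it reaches from about 0.375 to 0.825 m from the base axis. Payload 5.5 kg.
Tool frame: the origin (TCP) lies midway between the tips of the shut fingers; the grasp point (between the pads) lies 19 mm behind it; x points along the fingers, y is the direction in which the jaws open and shut, and the axes are right-handed (so a half turn about x gives the same grasp; the last joint's range is limited). The gripper opens to 85 mm and grips with 20 to 120 N. Pads are 22 mm wide; open, the fingers measure 114 mm over their backs; the gripper's body (76 mm by 85 mm) begins 54 mm behind the grasp point. The pads swing forward as they close: fully open they stand 13 mm farther back than shut.
Start: joints at [-1.23, 0.314, -0.047, 1.21, 0, 1.571], TCP at [0.201, -0.565, 0.231] pointing down, gripper open.
Joint ranges: [-2.67, 2.67], [-0.69, 1.73], [-1.03, 1.25], [-2.08, 2.16], [-1.42, 1.45], [-3.14, 3.14]. Speed limits (rad/s): [2.39, 2.39, 3.01, 3.14, 3.14, 3.14].

### API

Orientations are given as a unit quaternion [x, y, z, w].
In Python, from workcell import arm, read_camera gives the robot as it stands.
- The arm moves only by the shell command python3 -m crank 'ROWS' [FORCE]. ROWS is JSON, a list of rows, each an object with "slide": the shift along the tool's x, y, z in cm, a list of three; "delta_rot": the turn, a rotation vector about the tool's x, y, z in degrees, a list of three; "hand": the closure, from 0 (fully open) to 1 (shut). In form: [{"slide": [dx, dy, dz], "delta_rot": [ax, ay, az], "hand": hand}, ...]. A call has 1 to 20 rows; each row is the pose to reach, as a shift and turn from the pose commanded when the call began, along the tool's axes at that moment; what a row does not reach only later rows make up. A row lasts 1/10 s, in which the tool goes at most 50 mm and 8.59 degrees, less where a joint would pass 70% of its speed; a pose out of reach is approached as far as the arm can. A call with a gripper value outside its range is refused whole. The fingers move at their own pace and stop on an object; FORCE is the grip in N (left out, the last holds). Time passes only in rows, so rows that repeat a pose let the fingers close. It gives the time, the measured TCP pose, the force and the opening at its end, in the units of the state.
- arm.observe(): the state, without advancing time (a new reading comes with each control period).
- read_camera(name): name is "scene" or "top"; returns a dict with "img" (480x640x3 uint8, blue, green, red), "K" (3x3 intrinsics, pixels), "rvec" (rotation vector, rad) and "tvec" (3), from world to camera coordinates, as OpenCV has them. Camera axes: x right, y down, z forward; pixel columns grow to the right and rows downward; lengths in m; the calibration is good to about 2 mm. A picture is of the moment at which its call begins. There is no depth.
- arm.hand_in(): hands the job in, once; it reports no verdict.
The state is a dict: "time_s": time; "joint_positions": joint angles; "dq": joint speeds; "tau": joint torques, N m; "ee_pos": TCP position; "tool_rot": TCP orientation; "contact_force": force on the tool from outside, world axes, zero at the start; "wrist_torque": the same for the moment, N m; "gripper_width": finger opening in m.
Only numpy, scipy, OpenCV 4.12 (cv2) and the standard library are available. Lean on these libraries where they do the work, as an engineer would, in place of code of your own. Each camera call takes 0.05 s, during which the arm holds its last target.

## Working session

There is one attempt and no reset: what is moved stays moved. The work goes in short steps, Python scripts to look and compute and a shell command to move; the robot and the scene stay as the last step left them, time stands still between calls to the robot, and variables do not carry over. Pictures are saved under pics/ and viewed, and the job is handed in when it is done.

```bash
ls; mkdir -p pics
python3 - <<'E'
from workcell import arm, read_camera
import cv2
for n in("scene","top"):
    r=read_camera(n); cv2.imwrite(f"pics/{n}0.png",r["img"]); print(n,r["K"],r["rvec"],r["tvec"])
print(arm.observe())
E
```

```text
pics
scene [[565.85691753   0.         314.53685473]
 [  0.         565.85691753 235.69856679]
 [  0.           0.           1.        ]] [ 1.96682981  1.74712084 -0.54839774] [-0.01294539 -0.37820138  1.65492732]
top [[472.16990464   0.         317.5946424 ]
 [  0.         472.16990464 241.9862242 ]
 [  0.           0.           1.        ]] [ 2.12455758 -2.16975179  0.12899096] [-0.05531686  0.49741559  1.07730535]
{'time_s': 0.1, 'joint_positions': array([-1.22997997e+00,  3.14133704e-01, -4.79692344e-02,  1.21018285e+00,
       -7.63938004e-06,  1.57079648e+00]), 'dq': array([-5.73567002e-05,  3.57534856e-05,  1.48003481e-03,  7.87182188e-04,
        1.28604068e-03, -1.24591260e-03]), 'tau': array([-5.74861915e-04, -5.40764952e+01,  3.40542662e+01,  1.11889100e-02,
       -4.84366979e-06,  1.04221971e-05]), 'ee_pos': array([ 0.20038231, -0.56501281,  0.23053804]), 'tool_rot': array([-0.69677263, -0.12043288,  0.69695656, -0.11939584]), 'contact_force': array([-0.58271946,  0.35991854,  0.63405621]), 'wrist_torque': array([-0.02237337,  0.04842566, -0.00885898]), 'gripper_width': 0.08542221588827853}
```

View pics/scene0.png

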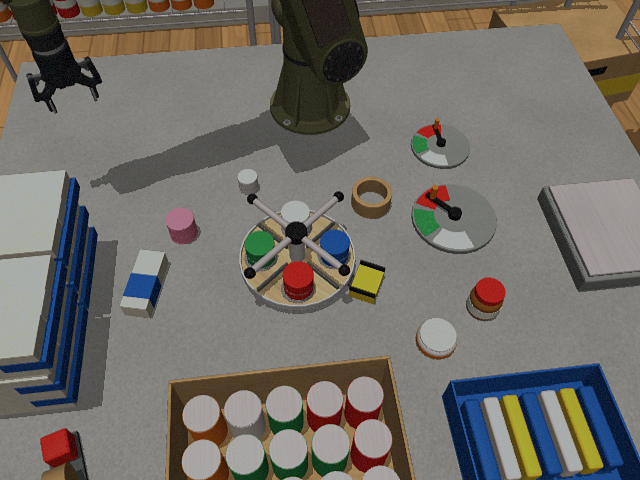

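View pics/top0.png

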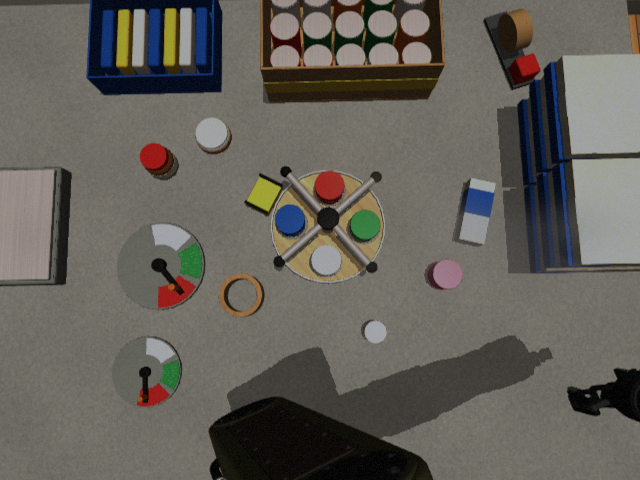

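The top view shows the turntable hub at (328,218), with green at (365,225), blue (290,220), red (329,186) and white (326,261). The landing is at (264,194).
Look-alikes:
- **Dials:** the large one at (160,266) and the small one at (147,371). I choose the large one.
- **White can:** the one on the disc at (326,261), the small white one at (375,332) and the pink one at (447,275). I choose the one on the disc.
- **Green can:** the one at (365,225). The other green items are in the carton at the top, not on the turntable.

Next I'll check with enlarged crops.

```bash
cat > h.py <<'E'
import numpy as np, cv2
from workcell import arm, read_camera
def cam(n):
    r=read_camera(n); R,_=cv2.Rodrigues(np.array(r["rvec"],float)); return r["img"],np.array(r["K"]),R,np.array(r["tvec"]).ravel()
def back(c,uv,z):
    _,K,R,t=c; d=R.T@np.linalg.inv(K)@[uv[0],uv[1],1]; o=-R.T@t; return o+d*(z-o[2])/d[2]
def proj(c,p):
    _,K,R,t=c; q=K@(R@np.array(p,float)+t); return q[:2]/q[2]
def tri(c1,u1,c2,u2):
    P=[c[1]@np.c_[c[2],c[3]] for c in(c1,c2)]
    X=cv2.triangulatePoints(P[0],P[1],np.array(u1,float).reshape(2,1),np.array(u2,float).reshape(2,1)).ravel(); return X[:3]/X[3]
def crop(c,u0,v0,w,h,name,s=None):
    s=s or 800/w; cv2.imwrite("pics/"+name,cv2.resize(c[0][v0:v0+h,u0:u0+w],None,fx=s,fy=s,interpolation=cv2.INTER_CUBIC))
E
python3 - <<'E'
from h import *
c=cam("top"); crop(c,230,150,200,150,"t1.png",4); crop(c,110,210,110,110,"t2.png",5)
d=cam("scene"); crop(d,220,170,180,140,"s1.png",4);crop(d,400,170,110,90,"s2.png",6)
E
```

```text
(no output)
```

View pics/t1.png

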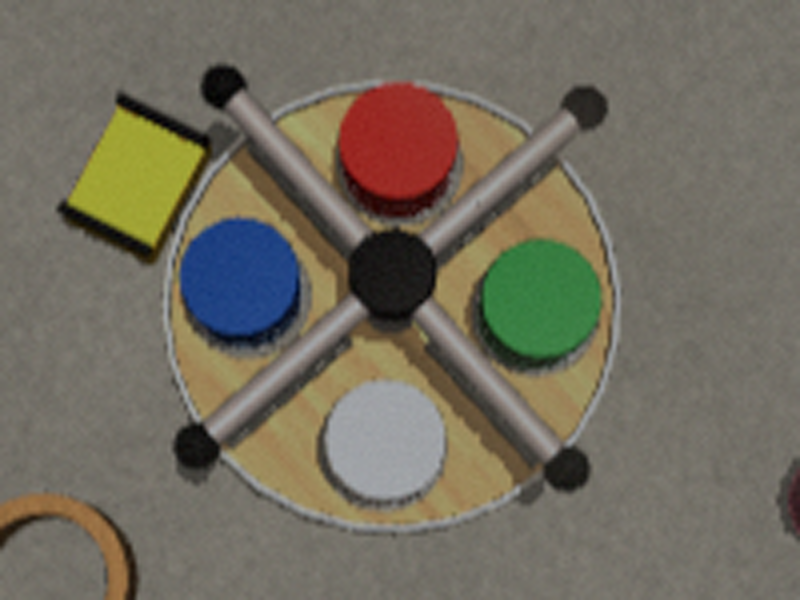

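View pics/t2.png

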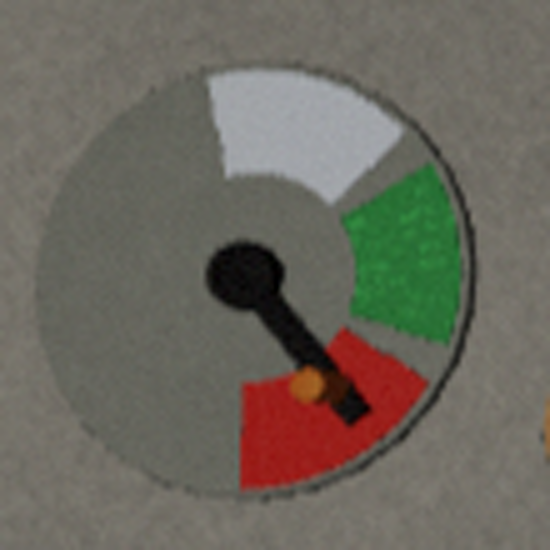

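View pics/s1.png

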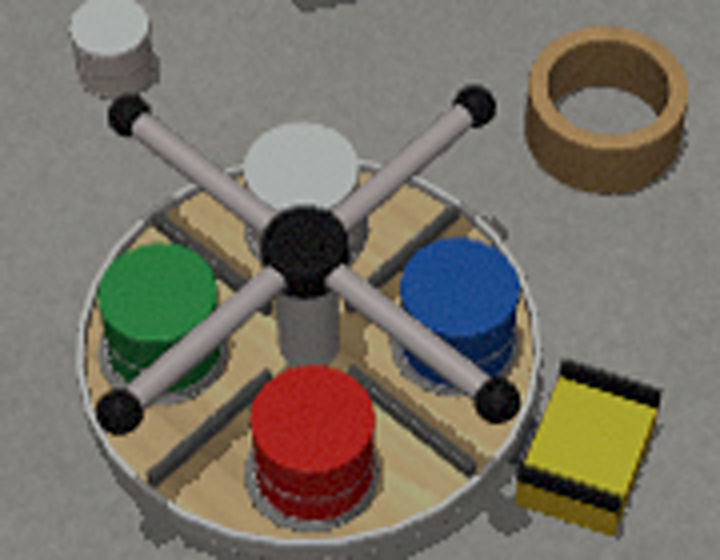

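View pics/s2.png

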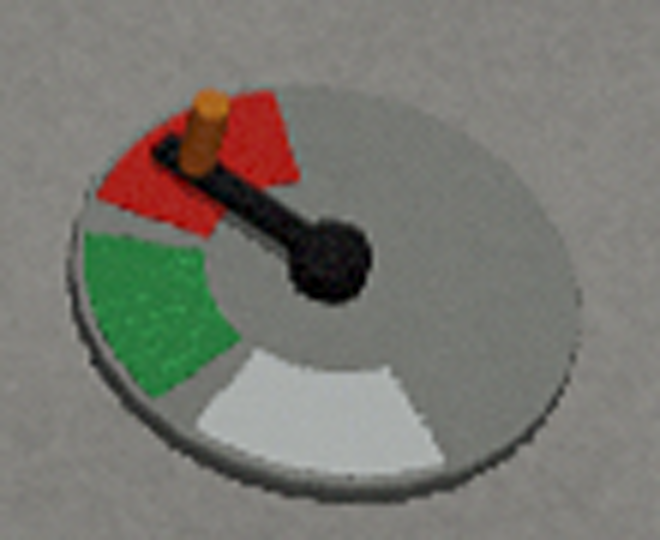

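The crops confirm the choices. The large dial's peg is at about (171.5,287) in the top view and its pointer is in red. The green can is at about (365,225), with spokes on either side of it.

Run:
```python
from h import *
np.set_printoptions(precision=4,suppress=True)
c=cam("top"); d=cam("scene")
T=lambda u,v:(u/4+230-.375,v/4+150-.375)
S=lambda u,v:(u/4+220-.375,v/4+170-.375)
B=[]
for a,b in [((222,86),(497,400)),((585,107),(120,410)),((568,468),(129,115)),((197,446),(474,105))]:
    x=tri(c,T(*a),d,S(*b)); B.append(x); print("ball",x, back(c,T(*a),.125))
B=np.array(B); ctr=B.mean(0); print("ctr",ctr)
print("r,ang",[(np.hypot(*(b-ctr)[:2]),np.degrees(np.arctan2(*(b-ctr)[1::-1]))) for b in B])
for n,a,b in [("green",(541,299),(157,290)),("blue",(240,277),(460,287)),("red",(398,142),(313,418)),("white",(385,436),(301,167))]:
    x=tri(c,T(*a),d,S(*b)); y=back(c,T(*a),.09); e=(x-ctr)[:2]; print(n,x,y,np.hypot(*e),np.degrees(np.arctan2(e[1],e[0])))
# landing corners yellow top z=.028: 
cs=[back(c,T(*p),.028) for p in [(121,106),(207,150),(155,245),(71,205)]]
m=np.mean(cs,0); print(cs,m,"land ang",np.degrees(np.arctan2(*(m-ctr)[1::-1])),np.hypot(*(m-ctr)[:2]))
gu=[(165,101),(63,208)]
q=[back(c,T(*p),.04) for p in [(121,96),(210,142),(154,249),(62,208)]]
print("edges dir",[np.degrees(np.arctan2(*(q[j]-q[i])[1::-1])) for i,j in((1,0),(2,3))])
mb=[back(d,S(*p),.04) for p in [(563,363),(661,393),(619,500),(521,468)]]; m2=np.mean(mb,0);print(m2,np.degrees(np.arctan2(*(m2-ctr)[1::-1])))
# dial
D=lambda u,v:(u/5+110-.4,v/5+210-.4)
E=lambda u,v:(u/6+400-.42,v/6+170-.42)
hub=tri(c,D(245,275),d,E(330,262)); peg=tri(c,D(307,384),d,E(211,103)); print("hub",hub,back(c,D(245,275),.03),"peg",peg,back(c,D(307,384),.068))
print("tip",back(c,D(359,414),.03))
for p in [(433,165),(449,345),(428,383),(241,489),(209,75),(402,131)]: 
    x=back(c,D(*p),.014); print(x,np.degrees(np.arctan2(*(x-hub)[1::-1])),np.hypot(*(x-hub)[:2]))
print("disc ctr", back(c,D(254,283),.014))
tape=back(c,(241,295),.048); print("tape",tape)
print(back(c,(375,331),.05),back(c,(212,133),.036),back(c,(155,156),.08))
```

```text
ball [ 0.6416 -0.0006  0.1276] [0.6425 0.0014 0.125 ]
ball [ 0.625  -0.1976  0.1282] [ 0.6259 -0.1973  0.125 ]
ball [ 0.428  -0.1819  0.1274] [ 0.4282 -0.181   0.125 ]
ball [0.4439 0.0154 0.1276] [0.4443 0.017  0.125 ]
ctr [ 0.5346 -0.0912  0.1277]
r,ang [(np.float64(0.14020451520409002), np.float64(40.25479407831263)), (np.float64(0.13964507524592107), np.float64(-49.67560140265048)), (np.float64(0.13998600851835433), np.float64(-139.62178696601373)), (np.float64(0.1399470504111448), np.float64(130.41384046863215))]
green [ 0.5257 -0.1744  0.0907] [ 0.5259 -0.1729  0.09  ] 0.08375925815505716 -96.14857374305457
blue [ 0.5423 -0.0056  0.089 ] [ 0.5422 -0.0047  0.09  ] 0.08590917979649035 84.89355192362923
red [ 0.6179 -0.0963  0.0888] [ 0.6177 -0.0951  0.09  ] 0.0834477467116157 -3.5241936096866158
white [ 0.4505 -0.0857  0.093 ] [ 0.4509 -0.084   0.09  ] 0.08434063628973422 176.2917407443811
[array([0.6598, 0.0701, 0.028 ]), array([0.6314, 0.0185, 0.028 ]), array([0.5741, 0.0501, 0.028 ]), array([0.5996, 0.1003, 0.028 ])] [0.6163 0.0597 0.028 ] land ang 61.59655774091274 0.17156301006877178
edges dir [np.float64(60.921325521351484), np.float64(64.49428639489977)]
[0.6148 0.0597 0.04  ] 62.019114117367
hub [0.4512 0.3088 0.0264] [0.451  0.3092 0.03  ] peg [0.3973 0.264  0.0703] [0.3976 0.2666 0.068 ]
tip [0.3849 0.2542 0.03  ]
[0.5035 0.2255 0.014 ] -57.85870280231933 0.09832668145603073
[0.4171 0.2167 0.014 ] -110.32038179265705 0.09818176348740039
[0.3993 0.2265 0.014 ] -122.2163446761541 0.09730186025532687
[0.3513 0.3142 0.014 ] 176.875503892735 0.10001917571498777
[0.5497 0.3346 0.014 ] 14.696793018832537 0.10186616995419957
[0.5203 0.2407 0.014 ] -44.56094505057471 0.09702404709453318
disc ctr [0.4486 0.3104 0.014 ]
tape [0.3756 0.1118 0.048 ]
[ 0.2887 -0.1912  0.05  ] [0.7678 0.1848 0.036 ] [0.6989 0.3062 0.08  ]
```

```bash
cat >> h.py <<'E'
from scipy.spatial.transform import Rotation as Ro
def st():
    o=arm.observe(); return o,np.array(o["ee_pos"]),Ro.from_quat(o["tool_rot"]).as_matrix()
C=np.array([.5350,-.0905])
E
python3 - <<'E'
from h import *
np.set_printoptions(precision=3,suppress=True)
o,p,R=st(); print(R)
# yaw target: tool z along -> after +70 deg world yaw
for yaw in (70.5,):
    Rt=Ro.from_euler('z',yaw,degrees=True).as_matrix()@R; print(Rt)
    print("rv tool",np.degrees(Ro.from_matrix(R.T@Rt).as_rotvec()))
tgt=np.array([.5350-.105,-.0905,.23]); print(R.T@(tgt-p)*100)
E
```

```text
[[-0.     0.334 -0.942]
 [ 0.001 -0.942 -0.334]
 [-1.    -0.001 -0.   ]]
[[-0.001  1.     0.   ]
 [ 0.     0.    -1.   ]
 [-1.    -0.001 -0.   ]]
rv tool [-70.5    -0.044  -0.   ]
[  0.122 -37.078 -37.501]
```

```bash
python3 -m crank '[{"slide":[0,-3,-3],"delta_rot":[-6,0,0],"hand":1},{"slide":[0,-6,-6],"delta_rot":[-12,0,0],"hand":1},{"slide":[0,-9,-9],"delta_rot":[-18,0,0],"hand":1},{"slide":[0,-12,-12],"delta_rot":[-24,0,0],"hand":1},{"slide":[0,-15,-15],"delta_rot":[-30,0,0],"hand":1},{"slide":[0,-18,-18],"delta_rot":[-36,0,0],"hand":1},{"slide":[0,-21,-21],"delta_rot":[-42,0,0],"hand":1},{"slide":[0,-24,-24],"delta_rot":[-48,0,0],"hand":1},{"slide":[0,-27,-27],"delta_rot":[-54,0,0],"hand":1},{"slide":[0,-30,-30],"delta_rot":[-60,0,0],"hand":1},{"slide":[0,-33,-33],"delta_rot":[-65,0,0],"hand":1},{"slide":[0,-35.5,-36],"delta_rot":[-70.5,0,0],"hand":1},{"slide":[0.1,-37.1,-37.5],"delta_rot":[-70.5,0,0],"hand":1},{"slide":[0.1,-37.1,-37.5],"delta_rot":[-70.5,0,0],"hand":1},{"slide":[0.1,-37.1,-37.5],"delta_rot":[-70.5,0,0],"hand":1}]'
python3 - <<'E'
from h import *
np.set_printoptions(precision=4,suppress=True)
o,p,R=st(); print(o["joint_positions"],R); c=cam("scene"); cv2.imwrite("pics/s3.png",c[0]);print(proj(c,p))
crop(c,200,120,200,180,"s3c.png",3.3)
E
```

```text
time_s: 1.8
ee_pos: [0.4298, -0.0904, 0.2302]
tool_rot: [0.499, 0.5, -0.5, 0.5]
contact_force: [0.5, 1.1, -0.6]
gripper_width: 0.0001
[-0.2069  0.0117 -0.4095  1.1499 -0.0005  1.3622] [[-0.0005  1.      0.0017]
 [-0.0005  0.0017 -1.    ]
 [-1.     -0.0005  0.0005]]
[290.6049 165.097 ]
```

View pics/s3c.png

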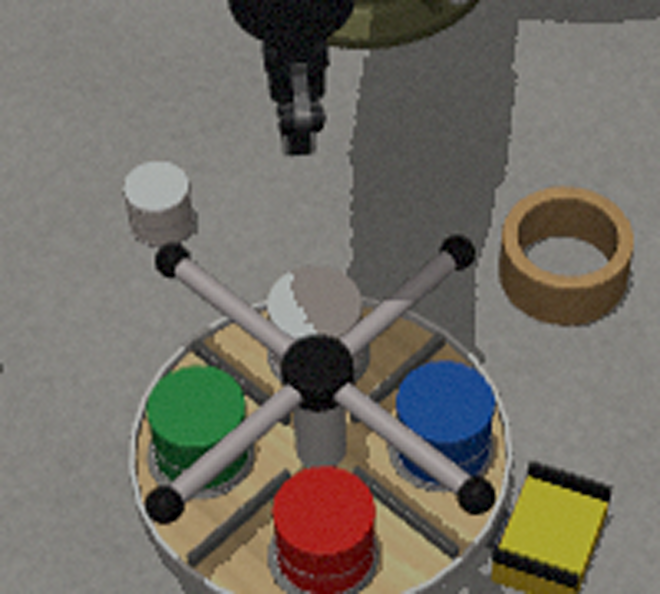

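```bash
python3 -m crank '[{"slide":[3,0,0],"delta_rot":[0,0,0],"hand":1},{"slide":[6,0,0],"delta_rot":[0,0,0],"hand":1},{"slide":[9,0,0],"delta_rot":[0,0,0],"hand":1},{"slide":[11,0,0],"delta_rot":[0,0,0],"hand":1},{"slide":[12.4,0,0],"delta_rot":[0,0,0],"hand":1},{"slide":[12.4,0,0],"delta_rot":[0,0,0],"hand":1},{"slide":[12.4,0,0],"delta_rot":[0,0,0],"hand":1}]'
python3 - <<'E'
from h import *
o,p,R=st()
for a,b,s in ((183,0,0),):
    ths=[184,188,192,196,199,201,203,205,207,209,212,216,220,225,230,235,240,245,250,255,260,265,270,276,282,288,294,300,306,312,318,324,330,335,340,344,348,351,353,355]
    for i,th in enumerate(ths):
        t=np.radians(th); q=np.array([*(C+.105*np.array([np.cos(t),np.sin(t)])),.106]); print(i+1,th,np.round(R.T@(q-p)*100,1))
E
```

```text
time_s: 2.55
ee_pos: [0.4297, -0.0914, 0.1066]
tool_rot: [-0.5, -0.5, 0.5, -0.5]
contact_force: [1.1, -0.4, 0.8]
gripper_width: 0.0001
1 184 [0.1 0.1 0.6]
2 188 [0.1 0.1 1.4]
3 192 [0.1 0.3 2.1]
4 196 [0.1 0.4 2.8]
5 199 [0.1 0.6 3.3]
6 201 [0.1 0.7 3.7]
7 203 [0.1 0.9 4. ]
8 205 [0.1 1.  4.4]
9 207 [0.1 1.2 4.7]
10 209 [0.1 1.4 5. ]
11 212 [0.1 1.6 5.5]
12 216 [0.1 2.  6.1]
13 220 [0.1 2.5 6.7]
14 225 [0.1 3.1 7.3]
15 230 [0.1 3.8 8. ]
16 235 [0.1 4.5 8.5]
17 240 [0.1 5.3 9. ]
18 245 [0.1 6.1 9.4]
19 250 [0.1 7.  9.8]
20 255 [ 0.1  7.8 10. ]
21 260 [ 0.1  8.7 10.2]
22 265 [ 0.1  9.6 10.4]
23 270 [ 0.1 10.5 10.4]
24 276 [ 0.1 11.6 10.3]
25 282 [ 0.1 12.7 10.2]
26 288 [ 0.1 13.8  9.9]
27 294 [ 0.1 14.8  9.5]
28 300 [ 0.1 15.8  9. ]
29 306 [ 0.1 16.7  8.4]
30 312 [ 0.1 17.6  7.7]
31 318 [ 0.1 18.3  6.9]
32 324 [ 0.1 19.   6.1]
33 330 [ 0.1 19.6  5.1]
34 335 [ 0.1 20.1  4.3]
35 340 [ 0.1 20.4  3.5]
36 344 [ 0.1 20.6  2.8]
37 348 [ 0.1 20.8  2.1]
38 351 [ 0.1 20.9  1.5]
39 353 [ 0.1 21.   1.2]
40 355 [ 0.1 21.   0.8]
```

```bash
python3 -m crank '[{"slide":[0,0.1,0.6],"delta_rot":[0,0,0],"hand":1},{"slide":[0,0.1,1.4],"delta_rot":[0,0,0],"hand":1},{"slide":[0,0.3,2.1],"delta_rot":[0,0,0],"hand":1},{"slide":[0,0.4,2.8],"delta_rot":[0,0,0],"hand":1},{"slide":[0,0.6,3.3],"delta_rot":[0,0,0],"hand":1},{"slide":[0,0.7,3.7],"delta_rot":[0,0,0],"hand":1},{"slide":[0,0.9,4.0],"delta_rot":[0,0,0],"hand":1},{"slide":[0,1.0,4.4],"delta_rot":[0,0,0],"hand":1},{"slide":[0,1.2,4.7],"delta_rot":[0,0,0],"hand":1},{"slide":[0,1.4,5.0],"delta_rot":[0,0,0],"hand":1},{"slide":[0,1.6,5.5],"delta_rot":[0,0,0],"hand":1},{"slide":[0,2.0,6.1],"delta_rot":[0,0,0],"hand":1},{"slide":[0,2.5,6.7],"delta_rot":[0,0,0],"hand":1},{"slide":[0,3.1,7.3],"delta_rot":[0,0,0],"hand":1},{"slide":[0,3.8,8.0],"delta_rot":[0,0,0],"hand":1},{"slide":[0,4.5,8.5],"delta_rot":[0,0,0],"hand":1},{"slide":[0,5.3,9.0],"delta_rot":[0,0,0],"hand":1},{"slide":[0,6.1,9.4],"delta_rot":[0,0,0],"hand":1}]'
python3 - <<'E'
from h import *
o,p,R=st(); c=cam("scene"); print(p,proj(c,p))
crop(c,200,120,200,180,"s4c.png",3.3)
E
```

```text
time_s: 4.35
ee_pos: [0.4915, -0.1851, 0.1062]
tool_rot: [-0.5, -0.5, 0.5, -0.5]
contact_force: [-2.1, 3.2, 0.7]
gripper_width: 0.0001
[ 0.4915467  -0.18510524  0.10618949] [253.16085845 226.28383113]
```

View pics/s4c.png

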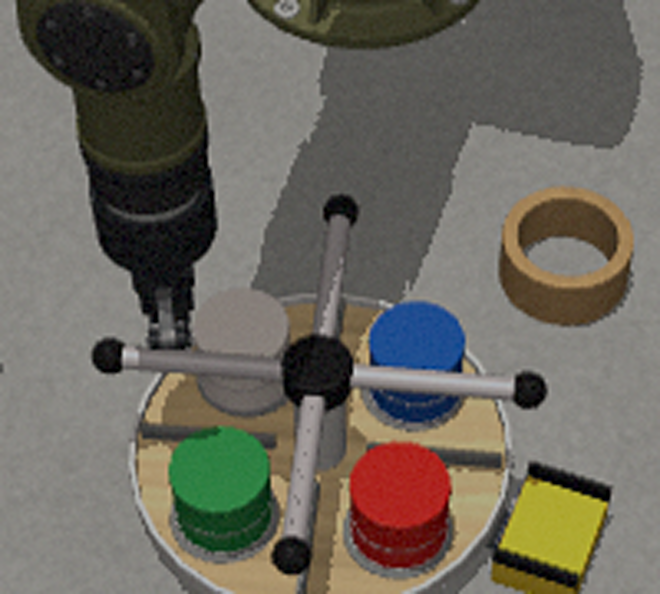

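```bash
python3 -m crank '[{"slide":[0,0.9,0.4],"delta_rot":[0,0,0],"hand":1},{"slide":[0,1.7,0.6],"delta_rot":[0,0,0],"hand":1},{"slide":[0,2.6,0.8],"delta_rot":[0,0,0],"hand":1},{"slide":[0,3.5,1.0],"delta_rot":[0,0,0],"hand":1},{"slide":[0,4.4,1.0],"delta_rot":[0,0,0],"hand":1},{"slide":[0,5.4,0.9],"delta_rot":[0,0,0],"hand":1},{"slide":[0,6.4,0.8],"delta_rot":[0,0,0],"hand":1},{"slide":[0,7.4,0.5],"delta_rot":[0,0,0],"hand":1},{"slide":[0,8.3,0.2],"delta_rot":[0,0,0],"hand":1},{"slide":[0,9.2,-0.2],"delta_rot":[0,0,0],"hand":1},{"slide":[0,10.1,-0.7],"delta_rot":[0,0,0],"hand":1},{"slide":[0,10.9,-1.2],"delta_rot":[0,0,0],"hand":1},{"slide":[0,11.6,-1.8],"delta_rot":[0,0,0],"hand":1},{"slide":[0,12.2,-2.5],"delta_rot":[0,0,0],"hand":1},{"slide":[0,12.9,-3.3],"delta_rot":[0,0,0],"hand":1},{"slide":[0,13.4,-4.1],"delta_rot":[0,0,0],"hand":1},{"slide":[0,13.8,-4.7],"delta_rot":[0,0,0],"hand":1},{"slide":[0,14.1,-5.3],"delta_rot":[0,0,0],"hand":1},{"slide":[0,14.3,-5.8],"delta_rot":[0,0,0],"hand":1},{"slide":[0,14.4,-6.1],"delta_rot":[0,0,0],"hand":1}]'
python3 - <<'E'
from h import *
o,p,R=st(); c=cam("scene"); print(p,np.degrees(np.arctan2(*(p[:2]-C)[::-1])))
crop(c,200,120,200,180,"s5c.png",3.3)
E
```

```text
time_s: 6.4
ee_pos: [0.6355, -0.1228, 0.1065]
tool_rot: [0.5, 0.5, -0.5, 0.5]
contact_force: [-1.5, -1.1, 0.6]
gripper_width: -0.0
[ 0.6354607  -0.12283274  0.10647508] -17.840496797016506
```

View pics/s5c.png

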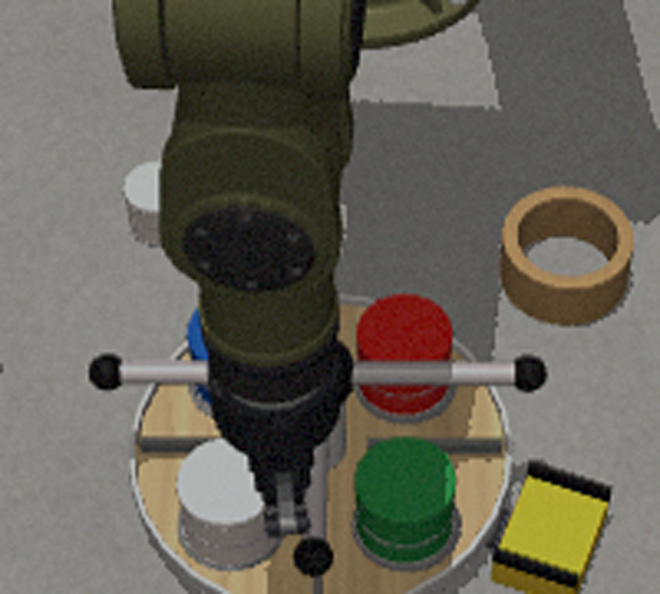

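```bash
cat > m.py <<'E'
from h import *
import sys
def meas(d,balls,green,off,s):
    S=lambda u,v:(u/s+off[0]-.35,v/s+off[1]-.35)
    for b in balls:
        x=back(d,S(*b),.127)[:2]-C; print("ball",np.hypot(*x),np.degrees(np.arctan2(x[1],x[0])))
    x=back(d,S(*green),.09)[:2]-C; print("green",np.hypot(*x),np.degrees(np.arctan2(x[1],x[0])))
E
python3 - <<'E'
from m import *
d=cam("scene"); meas(d,[(529,372),(314,556),(107,372)],(405,480),(200,120),3.3)
E
```

```text
ball 0.13881201785781142 83.47405838263113
ball 0.13958865564633607 -7.313187647381164
ball 0.14151781514084627 -96.93436595087047
green 0.08294303502571931 36.04778924602576
```

```bash
python3 -m crank '[{"slide":[0,0.1,-0.3],"delta_rot":[0,0,0],"hand":1},{"slide":[0,0.2,-0.7],"delta_rot":[0,0,0],"hand":1},{"slide":[0,0.3,-1.1],"delta_rot":[0,0,0],"hand":1},{"slide":[0,0.4,-1.6],"delta_rot":[0,0,0],"hand":1},{"slide":[0,0.4,-2.1],"delta_rot":[0,0,0],"hand":1},{"slide":[0,0.5,-2.6],"delta_rot":[0,0,0],"hand":1},{"slide":[0,0.5,-3.1],"delta_rot":[0,0,0],"hand":1},{"slide":[0,0.5,-3.5],"delta_rot":[0,0,0],"hand":1},{"slide":[0,0.5,-3.8],"delta_rot":[0,0,0],"hand":1},{"slide":[0,0.5,-4.0],"delta_rot":[0,0,0],"hand":1},{"slide":[0,0.5,-4.2],"delta_rot":[0,0,0],"hand":1},{"slide":[0,0.4,-4.3],"delta_rot":[0,0,0],"hand":1},{"slide":[0,0.4,-4.4],"delta_rot":[0,0,0],"hand":1},{"slide":[0,0.4,-4.4],"delta_rot":[0,0,0],"hand":1}]'
python3 - <<'E'
from h import *
o,p,R=st(); c=cam("scene"); print(p,np.degrees(np.arctan2(*(p[:2]-C)[::-1])))
crop(c,200,120,200,180,"s6c.png",3.3)
E
```

```text
time_s: 7.9
ee_pos: [0.6393, -0.0792, 0.1064]
tool_rot: [0.5, 0.5, -0.5, 0.5]
contact_force: [0.8, -0.8, -0.5]
gripper_width: 0.0002
[ 0.63934449 -0.0791619   0.10643234] 6.201446718792917
```

View pics/s6c.png

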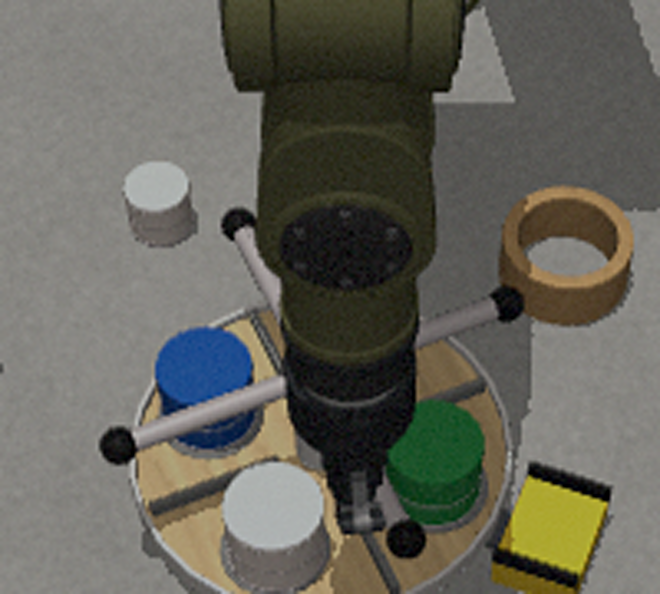

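Green now looks close to the landing. I'll measure it at crop position (435,442), with balls at (508,303), (406,538), (118,444) and (238,222).

Run:
```python
from m import *
d=cam("scene"); meas(d,[(508,303),(406,538),(118,444),(238,222)],(435,442),(200,120),3.3)
```

```text
ball 0.13987736003211104 107.84303699272337
ball 0.13846795171657514 17.06492111776075
ball 0.14150356293774427 -73.17670410942367
ball 0.14305843233768073 -161.94865027872754
green 0.0827115075641546 61.36348343690826
```

```bash
python3 -m crank '[{"slide":[0,0,0.5],"delta_rot":[0,0,0],"hand":1},{"slide":[0,0,1],"delta_rot":[0,0,0],"hand":1},{"slide":[-2,0,1],"delta_rot":[0,0,0],"hand":1},{"slide":[-5,0,1],"delta_rot":[0,0,0],"hand":1},{"slide":[-9,0,1],"delta_rot":[0,0,0],"hand":1},{"slide":[-12,0,1],"delta_rot":[0,0,0],"hand":1},{"slide":[-12,0,1],"delta_rot":[0,0,0],"hand":1},{"slide":[-12,-2,-3],"delta_rot":[0,0,0],"hand":1},{"slide":[-12,-4,-7],"delta_rot":[0,0,0],"hand":1},{"slide":[-12,-7,-11],"delta_rot":[0,0,0],"hand":1},{"slide":[-12,-10,-15],"delta_rot":[0,0,0],"hand":1},{"slide":[-12,-13,-19],"delta_rot":[0,0,0],"hand":1},{"slide":[-12,-16,-23],"delta_rot":[0,0,0],"hand":1},{"slide":[-12,-19,-27],"delta_rot":[0,0,0],"hand":1},{"slide":[-12,-22,-31],"delta_rot":[0,0,0],"hand":1},{"slide":[-12,-24,-35],"delta_rot":[0,0,0],"hand":1},{"slide":[-12,-25.9,-38],"delta_rot":[0,0,0],"hand":1},{"slide":[-12,-25.9,-38],"delta_rot":[0,0,0],"hand":1},{"slide":[-12,-25.9,-38],"delta_rot":[0,0,0],"hand":1}]'
python3 - <<'E'
from h import *
o,p,R=st(); c=cam("top"); print(p)
cv2.imwrite("pics/t7.png",c[0]); crop(c,230,150,200,150,"t7c.png",4)
c=cam("scene");crop(c,200,120,320,180,"s7c.png",2.5)
E
```

```text
time_s: 9.9
ee_pos: [0.3792, 0.3005, 0.2257]
tool_rot: [0.499, 0.5, -0.5, 0.501]
contact_force: [-0.1, -0.2, 0.5]
gripper_width: 0.0001
[0.37920872 0.30047274 0.2257101 ]
```

View pics/t7c.png

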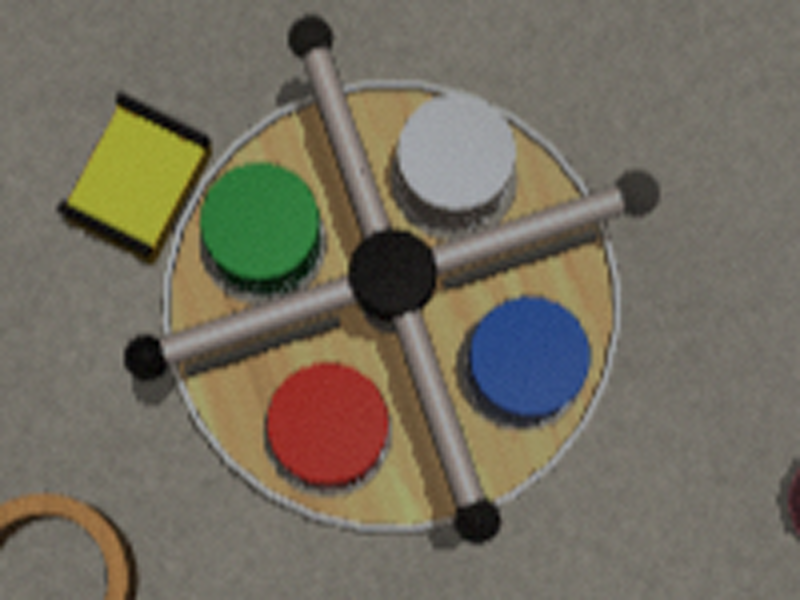

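View pics/s7c.png

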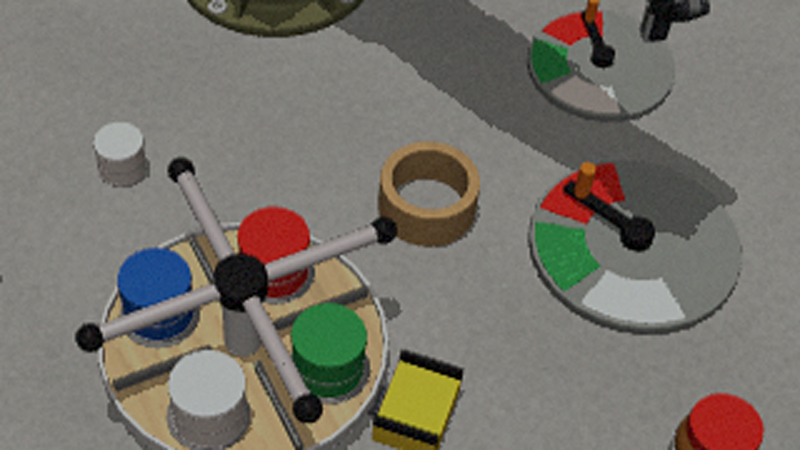

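The green can (top crop 260,221) sits in front of the landing. Now for the exact offset.

Run:
```python
from h import *
c=cam("top"); T=lambda u,v:(u/4+230-.375,v/4+150-.375)
g=back(c,T(260,221),.09)[:2]; print(g)
for la in (60.5,62,64):
    a=np.radians(la); e=g-C; print(la, e@[np.cos(a),np.sin(a)],e@[-np.sin(a),np.cos(a)])
o,p,R=st(); H=np.array([.450,.3095])
for th in (185,190,195,200,204,208,212,216,220,224,228,232,236,240,244,248,251,254,256,258,260):
    t=np.radians(th); q=np.array([*(H+.07*np.array([np.cos(t),np.sin(t)])),.048]); print(th,np.round(R.T@(q-p)*100,1))
```

```text
[ 0.57394364 -0.01636467]
60.5 0.08370087387344469 0.002611166936488093
62 0.0837405440563639 0.00041923870608535024
64 0.08370416279935913 -0.002503519523967661
185 [17.8  0.  -0.4]
190 [17.8  0.1  0.2]
195 [17.8  0.2  0.8]
200 [17.8  0.4  1.4]
204 [17.8  0.6  1.8]
208 [17.8  0.8  2.3]
212 [17.8  1.   2.7]
216 [17.8  1.3  3.1]
220 [17.8  1.6  3.5]
224 [17.8  2.   3.8]
228 [17.8  2.3  4.2]
232 [17.8  2.7  4.5]
236 [17.8  3.1  4.8]
240 [17.8  3.5  5. ]
244 [17.8  3.9  5.3]
248 [17.8  4.4  5.5]
251 [17.8  4.7  5.6]
254 [17.8  5.1  5.7]
256 [17.8  5.3  5.8]
258 [17.8  5.5  5.8]
260 [17.8  5.8  5.9]
```

```bash
python3 -m crank '[{"slide":[4,0,-0.4],"delta_rot":[0,0,0],"hand":1},{"slide":[8,0,-0.4],"delta_rot":[0,0,0],"hand":1},{"slide":[12,0,-0.4],"delta_rot":[0,0,0],"hand":1},{"slide":[15,0,-0.4],"delta_rot":[0,0,0],"hand":1},{"slide":[17,0,-0.4],"delta_rot":[0,0,0],"hand":1},{"slide":[17.8,0,-0.4],"delta_rot":[0,0,0],"hand":1},{"slide":[17.8,0,-0.4],"delta_rot":[0,0,0],"hand":1}]'
python3 -m crank '[{"slide":[0,0.1,0.4],"delta_rot":[0,0,0],"hand":1},{"slide":[0,0.2,0.8],"delta_rot":[0,0,0],"hand":1},{"slide":[0,0.3,1.2],"delta_rot":[0,0,0],"hand":1},{"slide":[0,0.4,1.7],"delta_rot":[0,0,0],"hand":1},{"slide":[0,0.6,2.2],"delta_rot":[0,0,0],"hand":1},{"slide":[0,0.9,2.6],"delta_rot":[0,0,0],"hand":1},{"slide":[0,1.1,3.0],"delta_rot":[0,0,0],"hand":1},{"slide":[0,1.3,3.5],"delta_rot":[0,0,0],"hand":1},{"slide":[0,1.6,3.9],"delta_rot":[0,0,0],"hand":1},{"slide":[0,2.0,4.2],"delta_rot":[0,0,0],"hand":1},{"slide":[0,2.3,4.6],"delta_rot":[0,0,0],"hand":1},{"slide":[0,2.7,4.9],"delta_rot":[0,0,0],"hand":1},{"slide":[0,3.1,5.2],"delta_rot":[0,0,0],"hand":1},{"slide":[0,3.5,5.4],"delta_rot":[0,0,0],"hand":1},{"slide":[0,3.9,5.7],"delta_rot":[0,0,0],"hand":1},{"slide":[0,4.2,5.8],"delta_rot":[0,0,0],"hand":1},{"slide":[0,4.4,5.9],"delta_rot":[0,0,0],"hand":1},{"slide":[0,4.4,5.9],"delta_rot":[0,0,0],"hand":1}]'
python3 - <<'E'
from h import *
o,p,R=st(); print(p); c=cam("top"); crop(c,110,210,110,110,"t8.png",5); c=cam("scene");crop(c,400,120,130,130,"s8c.png",4)
E
```

```text
time_s: 10.75
ee_pos: [0.3797, 0.3032, 0.0475]
tool_rot: [-0.5, -0.5, 0.501, -0.5]
contact_force: [0.7, 0.6, -0.1]
gripper_width: -0.0
time_s: 12.55
ee_pos: [0.4241, 0.2452, 0.0482]
tool_rot: [0.5, 0.5, -0.5, 0.5]
contact_force: [1.1, -0.6, 0.4]
gripper_width: 0.0005
[0.42412662 0.24522085 0.0482344 ]
```

View pics/s8c.png

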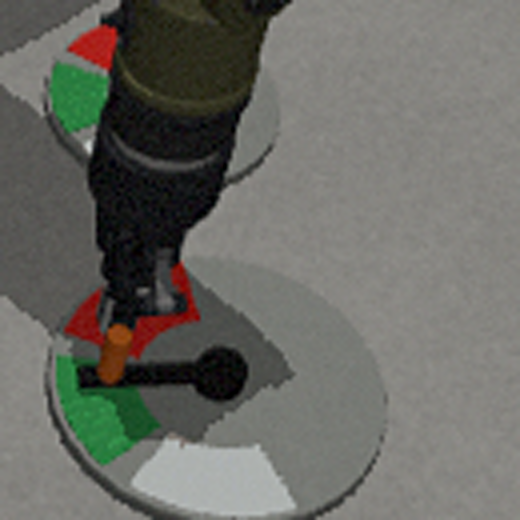

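View pics/t8.png

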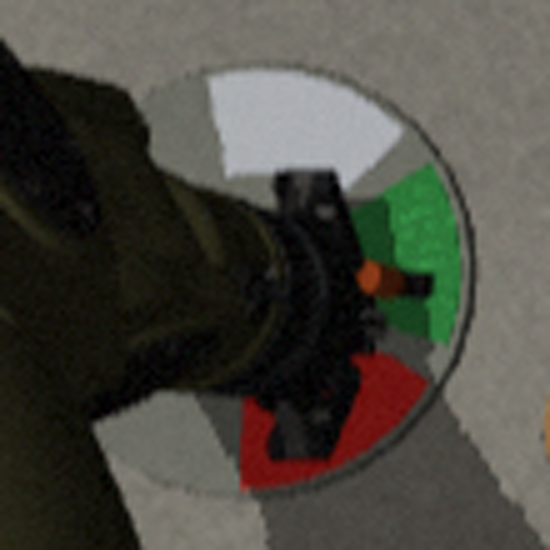

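Run:
```python
from h import *
c=cam("top");d=cam("scene"); H=np.array([.450,.3095])
a=back(c,(432/5+109.6,285/5+209.6),.03)[:2]-H; b=back(d,(80/4+399.6,376/4+119.6),.03)[:2]-H
hb=back(d,(219/4+399.6,374/4+119.6),.033); print(hb)
pt=tri(c,(370/5+109.6,277/5+209.6),d,(121/4+399.6,334/4+119.6)); print(pt)
for x in (a,b,pt[:2]-H): print(np.hypot(*x),np.degrees(np.arctan2(x[1],x[0]))%360)
```

```text
[0.45568363 0.30444234 0.033     ]
[0.44536186 0.23890865 0.06922933]
0.08879087438189141 266.4217281133883
0.0893664386425193 266.801589386288
0.07074355579852842 266.2408349187009
```

```bash
python3 -m crank '[{"slide":[0,0.3,0.1],"delta_rot":[0,0,0],"hand":1},{"slide":[0,0.6,0.2],"delta_rot":[0,0,0],"hand":1},{"slide":[0,0.8,0.3],"delta_rot":[0,0,0],"hand":1},{"slide":[0,1.0,0.3],"delta_rot":[0,0,0],"hand":1},{"slide":[0,1.1,0.3],"delta_rot":[0,0,0],"hand":1},{"slide":[0,1.1,0.3],"delta_rot":[0,0,0],"hand":1},{"slide":[0,1.1,0.3],"delta_rot":[0,0,0],"hand":1},{"slide":[0,0.5,0.1],"delta_rot":[0,0,0],"hand":1},{"slide":[0,-0.5,0],"delta_rot":[0,0,0],"hand":1},{"slide":[0,-1.0,0],"delta_rot":[0,0,0],"hand":1},{"slide":[-3,-1.0,0],"delta_rot":[0,0,0],"hand":1},{"slide":[-7,-1.0,0],"delta_rot":[0,0,0],"hand":1},{"slide":[-11,-1.0,0],"delta_rot":[0,0,0],"hand":1},{"slide":[-15,-1.0,0],"delta_rot":[0,0,0],"hand":1},{"slide":[-17,-1,0],"delta_rot":[0,0,0],"hand":1},{"slide":[-17,-2,-4],"delta_rot":[0,0,0],"hand":1},{"slide":[-17,-2,-8],"delta_rot":[0,0,0],"hand":1},{"slide":[-17,-2,-12],"delta_rot":[0,0,0],"hand":1},{"slide":[-17,-2,-15],"delta_rot":[0,0,0],"hand":1},{"slide":[-17,-2,-15],"delta_rot":[0,0,0],"hand":1}]'
python3 - <<'E'
from h import *
o,p,R=st(); print(p,o["contact_force"]); c=cam("top"); cv2.imwrite("pics/t9.png",c[0]); crop(c,110,210,110,110,"t9c.png",5); c=cam("scene");crop(c,200,110,320,200,"s9c.png",2.5)
E
```

```text
time_s: 14.75
ee_pos: [0.403, 0.3988, 0.2179]
tool_rot: [0.499, 0.501, -0.499, 0.501]
contact_force: [-0.2, -0.5, 0.6]
gripper_width: 0.0001
[0.40296577 0.39877534 0.21788707] [-0.2262046  -0.45563429  0.55422364]
```

View pics/s9c.png

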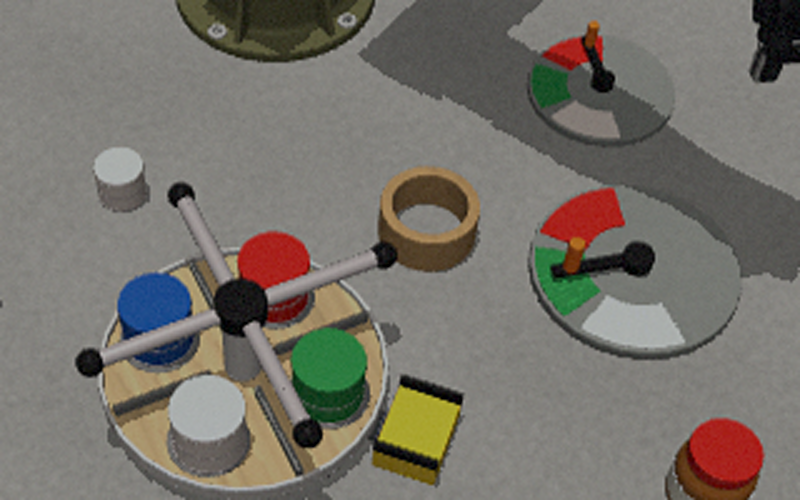

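View pics/t9.png

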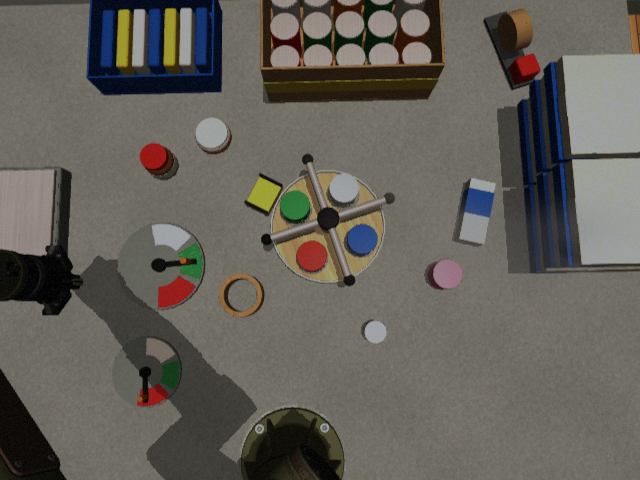

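View pics/t9c.png

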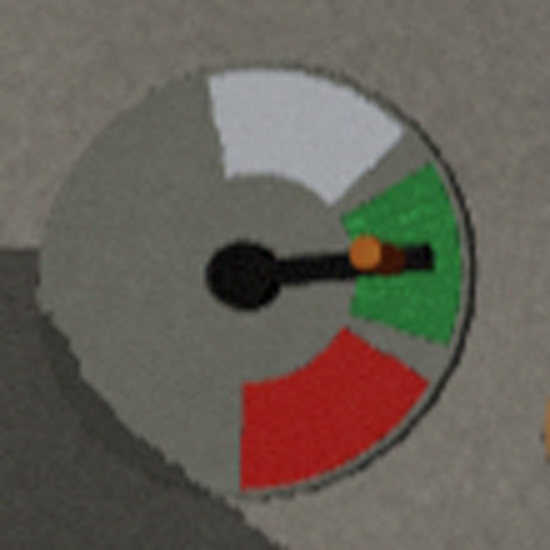

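The pointer tip at (433,257) lies midway across the green field, which spans rows 165–345. The green can is still in front of the landing, the things lying around are at the same pixels as at the start, and the arm is clear.

```bash
python3 -c "
from workcell import arm
print(arm.hand_in())"
```

```text
the job is handed in; nothing more can be done
None
```

The job is handed in at about 15 s on the robot's clock. The green can stands in front of the yellow landing and the status dial's pointer rests in the middle of green; `hand_in` reports no verdict.

- **Turntable:** with the shut fingers at 106 mm height I pushed one spoke about 157° anticlockwise, then backed off. Two views put the green can within about 3 mm of the landing's centre line (limit 18 mm). It measured 83–84 mm out from the axis.
- **Dial:** only after that check did I push the larger dial's peg. A first push left the pointer at about 1.23 rad, and a second, short one brought it to the middle of green. I read that last position off the picture and did not recompute it; it looks within a few degrees of 1.4 rad.
- **Last pictures:** all four cans are upright on the disc, the things lying around are where they started, and the gripper is clear, about 0.2 m above the table. The force readings stayed under 4 N wherever I read them.
- **Disagreements:** the landing's direction came out between 61° and 64.5° depending on which edges I used. The green can's own angle was about 1–2° off the midpoint between its spokes. Both are well inside the tolerance.

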